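# Check a swing-arm drilling jig with a gauge pin

### The arm

A 7-joint arm with a two-finger parallel gripper is mounted at the origin on a cart in front of the work surface, level with it; the furniture and walls round the work are solid. World frame = base frame: x ahead of the robot, y to its left, z up, the work surface at z = 0. Lengths are in m, angles in rad, forces in N, time in s.
With the tool pointing down it reaches from about 0.4 to 0.925 m from the base axis. Payload 4.1 kg.
Tool frame: the origin (TCP) lies midway between the tips of the shut fingers; the grasp point (between the pads) lies 19 mm behind it (env.grip_point_offset is the distance from the TCP to the grasp point, in m); z points along the fingers, x is the direction in which the jaws open and shut, and the axes are right-handed (so a half turn about z gives the same grasp; the last joint's range is limited). The gripper opens to 85 mm and grips with 20 to 120 N. Pads are 22 mm wide; open, the fingers measure 114 mm over their backs; the gripper's body (76 mm by 85 mm) begins 54 mm behind the grasp point. The pads swing forward as they close: fully open they stand 13 mm farther back than shut.
Start: joints at [-0.099, 0.398, 0.045, 1.537, -0.019, 1.207, -0.051], TCP at [0.65, 0, 0.231] pointing down, gripper open.
Joint ranges: [-2.82, 2.82], [-0.49, 2.23], [-1.37, 1.46], [0, 2.46], [-1.36, 4.5], [0.23, 2], [-2.94, 2.94]. Speed limits (rad/s): [2.57, 2.57, 3.14, 3.14, 3.14, 3.14, 3.14].

### API

Orientations are given as a unit quaternion [w, x, y, z].
In Python, from plant import env gives the robot as it stands.
- The arm moves only by the tool jog_arm, never from a script. Its arguments are lists of equal length, an entry for each row: "travel": the shift along the world's x, y, z in cm, a list of three; "turn": the turn, a rotation vector about the world's x, y, z in rad, a list of three; "grip": the finger opening in cm, from 0 to 8.54. A call has 1 to 20 rows; each row shifts and turns the commanded pose from where the row before left it; what a row does not reach is not made up. A row lasts 1/8 s, in which the tool goes at most 62.5 mm and 10.7 degrees, less where a joint would pass 70% of its speed; a pose out of reach is approached as far as the arm can. A call is refused whole if a number of a shift passes 6.25 or a number of a turn 0.188, either way. A call with a gripper value outside its range is refused whole. The fingers move at their own pace and stop on an object; "squeeze" is the grip in N (left out, the last holds). Time passes only in rows, so rows that do not move let the fingers close. It gives the time, the measured TCP pose, the force and the opening at its end, in the units of the state.
- env.read_state(): the state, without advancing time (a new reading comes with each control period).
- env.capture(name): name is "scene" or "side" or "wrist"; returns a dict with "image" (420x560x3 uint8, blue, green, red), "mtx" (3x3 intrinsics, pixels), "R" (3x3) and "t" (3): a world point X has camera coordinates R X + t. Camera axes: x right, y down, z forward; pixel columns grow to the right and rows downward; lengths in m; the calibration is good to about 2 mm. A picture is of the moment at which its call begins. There is no depth.
- env.hand_in(): hands the job in, once; it reports no verdict.
Trained networks look in a picture, given as the dict that the camera call returned (one of the last four; its "shot" number tells which), for a name from the list of things; names that differ only in an ending like _2 or _b are one class to them, and where a whole thing is asked for, a point or a joint stands for the part that bears it (a point fixed in the world has none). Each returns a list of dicts, best first, with "conf" (0 to 1); they miss things now and then, are a little off and sometimes report something else, mostly with a low value. They report only what shows in the picture. A call takes as long as a camera call. They do not tell look-alikes from the thing itself.
- env.spot_in(thing, picture): "rect" ([left, top, right, bottom] in pixels, round what is visible of it).
- env.outline_of(thing, picture): "pixels" (420x560 bool, what is visible of it) and "rect" ([left, top, right, bottom] in pixels, round what is visible of it).
The state is a dict: "time": time; "joints": joint angles; "qd": joint speeds; "tau": joint torques, N m; "tool_pos": TCP position; "ee_rot": TCP orientation; "contact_force": force on the tool from outside, world axes, zero at the start; "moment": the same for the moment, N m; "finger_gap": opening from 0.0 (shut) to 1.0 (fully open).
Only numpy, scipy, OpenCV 4.12 (cv2) and the standard library are available. Lean on these libraries where they do the work, as an engineer would, in place of code of your own. Each camera call takes 0.05 s, during which the arm holds its last target.

### The job

Check that the drilling jig lines up: swing its arm round until it rests against the stop post, so that the arm's bushing stands over the lower bushing, then take the longer of the two gauge pins out of the rack by its knurled head and pass it, tip down, through the arm's bushing and on through the lower one. Finish still gripping the pin and holding it still, upright, with its tip sticking out below the lower bushing and its head held clear above the arm, not resting on it. Leave the shorter pin in the rack.

Things in the scene. Friction and masses are not known exactly. Their poses are not given: they have to be found in the camera images.
- jig: Drilling jig fixed to the bench: dark base plate 210 x 120 x 10 mm (x -55 to +155 in its frame), hinge column 32 mm thick at x +110, stop post 12 mm thick, 122 high at x +60, y -18, lower bushing on a pedestal 16 mm thick at x +14 to +30. Origin on the bench under the lower bushing's axis; +x points from bushing to column, z up.
- lower_bushing (a point): Centre of the top mouth of the lower bushing, a vertical steel ring 32 mm across with a 15 mm through bore, from 45 to 63 mm above the bench; open below it down to the base plate (top at 10 mm). Axes as the jig's.
- swing (a joint): Angle of the jig's swing arm about its vertical hinge, rad. 0: against the stop post (hard stop), arm's bushing exactly over the lower one. Grows as the arm opens clockwise seen from above, to 1.7; starts at 0.6 to 1.3. At angle a the arm points along (-cos a, +sin a) in the jig's x, y. Stiff (about 1.5 N at the knob), stays where left.
- swing_hinge (a point): Point on the hinge axis of the swing arm, at the height of the arm's top (125 mm above the bench); does not move with the arm. A 20 mm wide, 6 mm high screw head stands on the arm here.
- upper_bushing (a point): Centre of the top mouth of the arm's bushing, 110 mm from the hinge axis: a vertical steel ring 32 mm across with a 15 mm through bore, from 107 to 125 mm above the bench, set in the arm, an aluminium bar 24 mm wide and 18 thick (top at 125 mm). Axes turn with the arm: x points to the hinge, z up.
- swing_knob (a point): Middle of the black cylindrical knob that stands upright on the free end of the arm, 165 mm from the hinge axis: 18 mm across, 28 mm high, from 131 to 159 mm above the bench; this point is at 145 mm.
- rack: Aluminium pin rack fixed to the bench: a plate 50 x 150 mm (x, y), 12 mm thick, top 125 mm above the bench, on two end walls. Two 14 mm holes at y -40 and +40 mm in its frame hold the gauge pins, whose heads rest on the plate. Origin on the bench under its centre, z up.
- long_pin: Longer steel gauge pin (100 to 210 g) hanging upright in one of the rack's two holes: shank 12 mm thick, 110 long, its lowest 10 mm tapered to a 5 mm flat tip; knurled cylindrical head 20 mm across, 40 high. Origin at the centre of the tip, z along the pin to the head. In the rack: tip 15 mm, head 125 to 165 mm above the bench.
- pin_tip (a point): Centre of the long pin's tip; same point and axes as the long pin's origin.
- pin_shoulder (a point): On the long pin's axis, at the underside of its head, 110 mm above the tip.
- short_pin: The shorter gauge pin in the other hole: shank 12 mm thick and 55 mm long, a wider, lower knurled head 24 mm across and 22 mm high. Origin at its tip, z up along the pin. It stays in the rack.
Not all that is in view belongs to the job. What is shaped like the long_pin but orange is not meant.

How it is judged:
By the outcome, as a careful person would: the job done as asked, in the order asked, and still so for the second after the job is handed in, while the arm keeps its last pose, push and grip.
It also fails if it takes over 58 s, if anything falls off the work surface, if the arm or the gripper's body presses on something with over 40 N, if the wrist force passes 120 N, or if a joint passes its speed limit or range.

## Working session

There is one attempt and no reset: what is moved stays moved. The work goes in short steps, Python scripts to look and compute and a tool call to move; the robot and the scene stay as the last step left them, time stands still between calls to the robot, and variables do not carry over. Pictures are saved under pics/ and viewed, and the job is handed in when it is done.

Besides the shell and the picture viewer there is one more tool, called after ">>>" as a command line: name --argument value ..., lists and objects as JSON in quotes. jog_arm: Moves the arm, as the interface text tells. Its arguments: {"type":"object","properties":{"travel":{"type":"array"},"turn":{"type":"array"},"grip":{"type":"array"},"squeeze":{"type":"number"}},"required":["travel","turn","grip"]}

```bash
ls; mkdir -p pics; python3 - <<'E'
from plant import env
import cv2,pickle
print(env.read_state())
P={}
for n in ["scene","side","wrist"]:
    c=env.capture(n); P[n]=c
    cv2.imwrite(f"pics/a_{n}.png",c["image"])
    print(n,c["mtx"].tolist(),c["R"].tolist(),c["t"].tolist())
    for th in ["jig","long_pin","short_pin","rack","upper_bushing","swing_knob"]:
        r=env.spot_in(th,c); print(th,[(round(q["conf"],2),[round(float(v)) for v in q["rect"]]) for q in r][:3])
pickle.dump(P,open("a.pkl","wb"))
E
```

```text
pics
{'time': 0.0, 'joints': array([-0.09899514,  0.39921304,  0.04502871,  1.53790163, -0.01870522,
        1.20690353, -0.05071475]), 'qd': array([-1.61797132e-04, -4.23334943e-05,  2.76754444e-04, -7.38235428e-04,
       -7.02112599e-04, -3.46476033e-04, -1.46367379e-03]), 'tau': array([-9.65094187e-04, -4.75129580e+01,  1.36406265e+00, -2.54227209e+01,
        1.14684159e-02,  9.53188282e-03,  3.56541250e-05]), 'tool_pos': array([6.49352026e-01, 2.21816951e-05, 2.30240148e-01]), 'ee_rot': array([ 6.60557789e-05,  9.99999497e-01,  4.74948594e-05, -9.99846155e-04]), 'contact_force': array([-0.12425058, -0.0234989 , -0.13720145]), 'moment': array([ 0.02807139, -0.02462021, -0.01641226]), 'finger_gap': 0.9956116876896035}
scene [[485.76902739428493, 0.0, 282.6826778638324], [0.0, 485.76902739428493, 210.6698552071221], [0.0, 0.0, 1.0]] [[-0.8856891140378036, -0.46372095796334206, 0.022752283852185598], [-0.3014614022352572, 0.5371269489520234, -0.7877916372187781], [0.35309462787938656, -0.7045974126088252, -0.615521461776652]] [0.38573101319181374, 0.31112105081038377, 0.77232806689
[... 835 characters left out ...]
9, 233, 229, 248])]
rack [(0.66, [205, 231, 269, 345])]
upper_bushing [(0.82, [249, 140, 329, 176])]
swing_knob [(0.76, [249, 138, 328, 183]), (0.47, [242, 144, 342, 240])]
wrist [[362.32364781563837, 0.0, 278.33605347141145], [0.0, 362.32364781563837, 213.44150189589286], [0.0, 0.0, 1.0]] [[0.9999994830363457, 0.0010036441565132396, 0.00016317306764080658], [0.0009123142425242227, -0.9564549955503766, 0.2918784150454663], [0.0004490097613570846, -0.2918781152898204, -0.9564554167367647]] [-0.6499310572265595, -0.03700039151488631, 0.3796640892386713]
jig [(0.68, [1, 6, 326, 238])]
long_pin []
short_pin []
rack []
upper_bushing [(0.77, [3, 4, 296, 204])]
swing_knob [(0.96, [3, 4, 297, 204])]
```

View pics/a_scene.png

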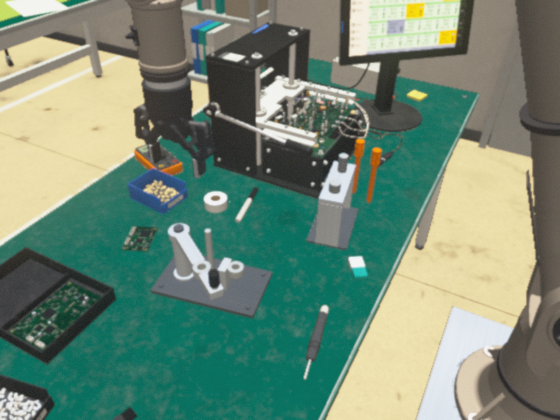

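View pics/a_side.png

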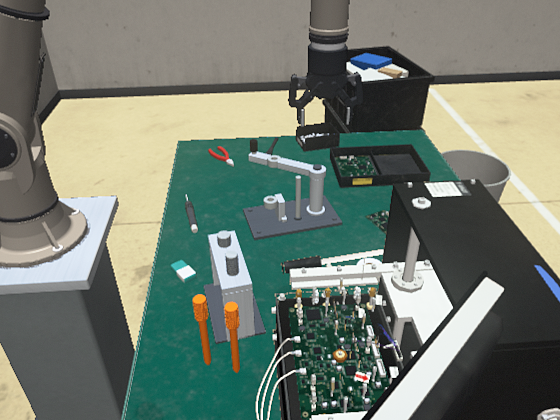

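View pics/a_wrist.png

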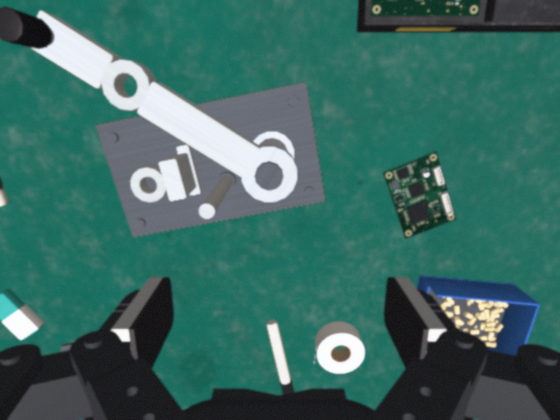

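```bash
python3 - <<'E'
import pickle,cv2
P=pickle.load(open("a.pkl","rb"))
w=P["wrist"]["image"][60:250,80:340]; cv2.imwrite("pics/b_w.png",cv2.resize(w,None,fx=3,fy=3,interpolation=cv2.INTER_CUBIC))
s=P["side"]["image"][215:355,180:290]; a=cv2.resize(s,None,fx=4,fy=4,interpolation=cv2.INTER_CUBIC)
s=P["scene"]["image"][140:280,300:390]; b=cv2.resize(s,None,fx=4,fy=4,interpolation=cv2.INTER_CUBIC)
import numpy as np
cv2.imwrite("pics/b_r.png",np.hstack([a,b]))
E
```

```text
(no output)
```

View pics/b_w.png

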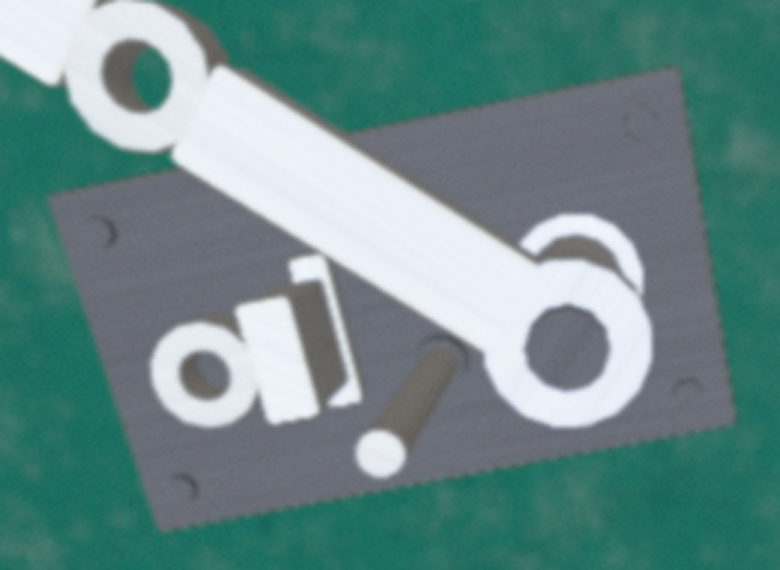

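View pics/b_r.png

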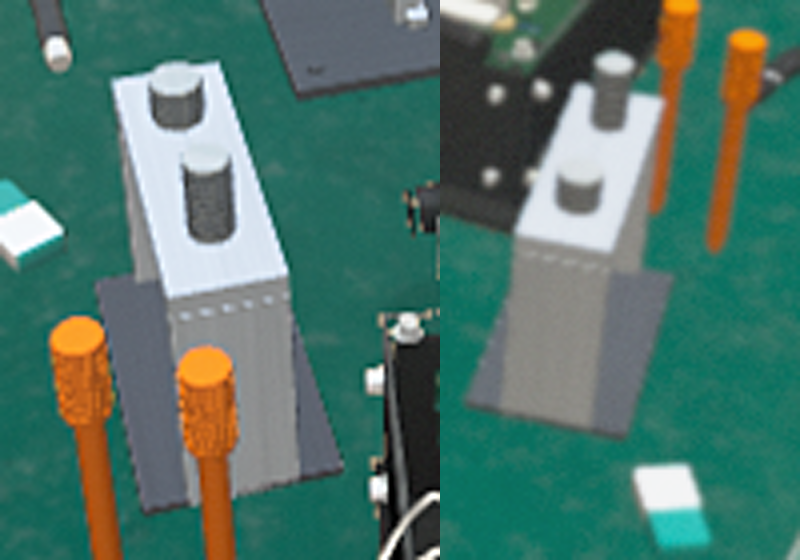

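```bash
cat > h.py <<'E'
import numpy as np
from scipy.optimize import least_squares
def proj(c,X):
    X=np.atleast_2d(X); q=(c["R"]@X.T).T+c["t"]; u=q/q[:,2:]; return (u@np.asarray(c["mtx"]).T)[:,:2]
def back(c,px,z):
    M=np.asarray(c["mtx"]);R=np.asarray(c["R"]);t=np.asarray(c["t"])
    d=R.T@np.linalg.solve(M,[px[0],px[1],1]); o=-R.T@t
    return o+d*(z-o[2])/d[2]
def place(p,L):
    L=np.atleast_2d(L);c,s=np.cos(p[2]),np.sin(p[2])
    return np.c_[p[0]+c*L[:,0]-s*L[:,1],p[1]+s*L[:,0]+c*L[:,1],L[:,2]]
def tri(obs):
    f=lambda X:np.concatenate([(proj(c,X)[0]-p) for c,p in obs])
    r=least_squares(f,[.5,0,.1]);return r.x,r.fun
E
python3 - <<'E'
import pickle,numpy as np
from h import *
P=pickle.load(open("a.pkl","rb"))
un=lambda p,f,o:(np.array(p)+.5)/f-.5+np.array(o)
W=P["wrist"]
names=["ub","lb","hinge","post","c1","c2","c3","c4"]
px=un([(137,75),(204,374),(568,347),(381,453),(50,197),(680,70),(735,422),(162,532)],3,(80,60))
def model(p):
    a=p[3]
    L=[(.11-.11*np.cos(a),.11*np.sin(a),.125),(0,0,.063),(.11,0,.131),(.06,-.018,.122),(-.055,.06,.01),(.155,.06,.01),(.155,-.06,.01),(-.055,-.06,.01)]
    return place(p,L)
r=least_squares(lambda p:(proj(W,model(p))-px).ravel(),[.5,.1,.2,1.],loss='soft_l1')
print(r.x); print(np.c_[proj(W,model(r.x))-px].round(2))
p=r.x;a=p[3];print("knob",place(p,[(.11-.165*np.cos(a),.165*np.sin(a),.145)]),"hinge",place(p,[(.11,0,.125)]))
S=P["side"];C=P["scene"]
ps=un([(112,80),(220,63),(288,275),(168,300),(207,157),(177,77)],4,(180,215))
pc=un([(172,252),(76,235),(135,85),(223,100),(172,62),(140,170)],4,(300,140))
for i,z in enumerate([.125]*4+[.165,.147]): print(i,back(S,ps[i],z).round(4),back(C,pc[i],z).round(4),tri([(S,ps[i]),(C,pc[i])])[0].round(4))
so=un([(78,335),(207,365)],4,(180,215));co=un([(308,40),(243,5)],4,(300,140))
for i in range(2): print("orange",tri([(S,so[i]),(C,co[i])]))
print("jig check side ub",proj(S,model(p)).round(0).tolist())
E
```

```text
[0.53576287 0.00732921 0.19514702 0.75724301]
[[-0.06 -0.03]
 [ 0.41  0.43]
 [ 0.21  0.46]
 [ 0.28 -0.11]
 [-1.87 -0.67]
 [-0.1  -2.42]
 [ 1.29  0.7 ]
 [-1.34  0.56]]
knob [[0.5040619  0.11659794 0.145     ]] hinge [[0.64367498 0.02865939 0.125     ]]
0 [ 0.4068 -0.2004  0.125 ] [ 0.4061 -0.1981  0.125 ] [ 0.4066 -0.1993  0.1241]
1 [ 0.4566 -0.1917  0.125 ] [ 0.4543 -0.1874  0.125 ] [ 0.456  -0.1897  0.1233]
2 [ 0.4835 -0.3392  0.125 ] [ 0.484  -0.3345  0.125 ] [ 0.4839 -0.3371  0.1233]
3 [ 0.435  -0.3496  0.125 ] [ 0.4347 -0.3446  0.125 ] [ 0.4351 -0.3475  0.1231]
4 [ 0.4532 -0.3098  0.165 ] [ 0.4538 -0.3052  0.165 ] [ 0.4536 -0.3076  0.1634]
5 [ 0.4387 -0.2303  0.147 ] [ 0.4378 -0.2269  0.147 ] [ 0.4385 -0.2287  0.1457]
orange (array([ 0.40391739, -0.39116146,  0.14888449]), array([ 0.07149018, -0.01666392,  0.10800324,  0.02627387]))
orange (array([ 0.45168495, -0.4108054 ,  0.14850878]), array([-0.3129976 ,  0.0939362 , -0.49409021, -0.1531536 ]))
jig check side ub [[274.0, 157.0], [271.0, 198.0], [317.0, 166.0], [298.0, 176.0], [243.0, 207.0], [325.0, 194.0], [342.0, 221.0], [254.0, 236.0]]
```

>>> jog_arm --travel '[[-2.4,2,0],[-2.4,2,0],[-2.4,2,0],[-2.4,2,0],[-2.4,2,0],[-2.6,1.7,0],[0,0,0]]' --turn '[[0,0,-0.112],[0,0,-0.112],[0,0,-0.112],[0,0,-0.112],[0,0,-0.112],[0,0,0],[0,0,0]]' --grip '[8.5,8.5,8.5,8.5,8.5,8.5,8.5]'

```text
time: 1.92
tool_pos: [0.5025, 0.1189, 0.2316]
ee_rot: [-0.0, 0.962, -0.274, -0.0]
contact_force: [0.3, -0.4, 0.6]
finger_gap: 0.993
```

```bash
python3 - <<'E'
from plant import env
import cv2,pickle
from h import *
s=env.read_state();print(s["time"],s["tool_pos"],s["ee_rot"])
c=env.capture("wrist");cv2.imwrite("pics/c.png",c["image"]);pickle.dump(c,open("c.pkl","wb"))
print(proj(c,[[.504,.1166,.159],[.504,.1166,.131]]))
E
```

```text
1.925 [0.50247874 0.11887761 0.23158284] [-3.35099325e-04  9.61605521e-01 -2.74435181e-01 -2.00728775e-04]
[[283.88577749 230.41565494]
 [283.34704387 217.03892029]]
```

View pics/c.png

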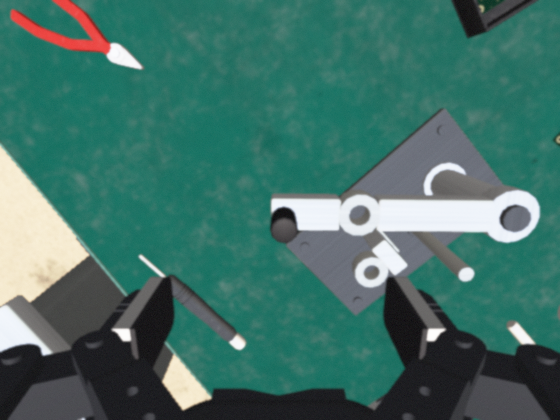

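>>> jog_arm --travel '[[0.15,-0.25,-2.5],[0,0,-2.5],[0,0,-2.5],[0,0,-2.3],[0,0,0],[0,0,0],[0,0,0],[0,0,0],[0,0,0],[0,0,0],[0,0,0]]' --turn '[[0,0,0],[0,0,0],[0,0,0],[0,0,0],[0,0,0],[0,0,0],[0,0,0],[0,0,0],[0,0,0],[0,0,0],[0,0,0]]' --grip '[8.5,8.5,8.5,8.5,1,1,1,1,1,1,1]' --squeeze 40

```text
time: 3.35
tool_pos: [0.5046, 0.1159, 0.1345]
ee_rot: [-0.001, 0.961, -0.276, -0.001]
contact_force: [-4.3, 0.8, 6.0]
finger_gap: 0.192
```

```bash
python3 - <<'E'
from plant import env
import cv2
from h import *
s=env.read_state();print(s)
c=env.capture("wrist");cv2.imwrite("pics/d.png",c["image"])
# arc plan
h=np.array([.64367,.02866]);a0=.757;yaw=.195
pos=lambda a:h+.165*np.array([np.cos(yaw+np.pi-a),np.sin(yaw+np.pi-a)])
A=np.linspace(a0,0,9);Q=np.array([pos(a) for a in A]);print(Q[0],Q[-1],(np.diff(Q,axis=0)*100).round(2))
E
```

```text
{'time': 3.35, 'joints': array([-0.35523982,  0.26480414,  0.05629711,  1.95781746, -0.02115073,
        0.92027173, -0.84750949]), 'qd': array([ 9.98178904e-04,  2.44878853e-05,  2.25208049e-04, -1.24967651e-04,
       -3.85331013e-04,  1.87257588e-03, -2.57156538e-04]), 'tau': array([  1.30623903, -33.90223145,   2.29654156, -21.57900989,
         0.84169105,  -1.18671332,   0.03796497]), 'tool_pos': array([0.5046455 , 0.11593025, 0.13452979]), 'ee_rot': array([-6.62127680e-04,  9.61133403e-01, -2.76082085e-01, -9.08319224e-04]), 'contact_force': array([-4.31674725,  0.83392397,  6.0411302 ]), 'moment': array([ 0.41757945,  0.95463608, -0.03167432]), 'finger_gap': 0.19212829325797892}
[0.50404848 0.11658514] [ 0.48179713 -0.00331148] [[-0.77 -1.36]
 [-0.64 -1.43]
 [-0.5  -1.48]
 [-0.36 -1.52]
 [-0.21 -1.55]
 [-0.06 -1.56]
 [ 0.08 -1.56]
 [ 0.23 -1.54]]
```

View pics/d.png

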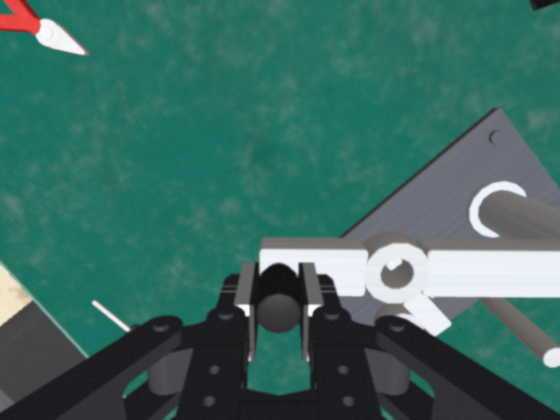

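>>> jog_arm --travel '[[-0.77,-1.36,0],[-0.64,-1.43,0],[-0.5,-1.48,0],[-0.36,-1.52,0],[-0.21,-1.55,0],[-0.06,-1.56,0],[0.08,-1.56,0],[0,0,0]]' --turn '[[0,0,0.095],[0,0,0.095],[0,0,0.095],[0,0,0.095],[0,0,0.095],[0,0,0.095],[0,0,0.095],[0,0,0]]' --grip '[1,1,1,1,1,1,1,1]'

```text
time: 4.4
tool_pos: [0.4794, 0.0085, 0.1345]
ee_rot: [0.0, 0.999, 0.052, -0.002]
contact_force: [-6.6, -2.2, 9.0]
finger_gap: 0.198
```

>>> jog_arm --travel '[[0.2,-0.8,0],[0.2,-0.8,0],[0,0,0]]' --turn '[[0,0,0.05],[0,0,0.045],[0,0,0]]' --grip '[1,1,1]'

```text
time: 4.78
tool_pos: [0.4813, -0.0041, 0.1345]
ee_rot: [-0.002, 0.995, 0.1, -0.004]
contact_force: [-10.7, 4.8, 14.0]
finger_gap: 0.199
```

>>> jog_arm --travel '[[0.03,-0.15,0],[0.03,-0.15,0],[0,0,0],[0,0,0]]' --turn '[[0,0,0],[0,0,0],[0,0,0],[0,0,0]]' --grip '[1,1,1,1]'

```text
time: 5.28
tool_pos: [0.4813, -0.0041, 0.1345]
ee_rot: [-0.004, 0.995, 0.101, -0.004]
contact_force: [-13.0, 10.0, 16.4]
finger_gap: 0.195
```

```bash
python3 - <<'E'
from plant import env
import cv2
from h import *
s=env.read_state();print(s["tool_pos"],s["contact_force"])
for n in ["scene","side","wrist"]:
    c=env.capture(n);I=c["image"]
    if n=="scene": I=cv2.resize(I[200:330,130:290],None,fx=4,fy=4)
    if n=="side": I=cv2.resize(I[130:250,220:360],None,fx=4,fy=4)
    cv2.imwrite(f"pics/e_{n}.png",I)
E
```

```text
[ 0.48129363 -0.00410125  0.13451424] [-12.99990008   9.95788452  16.35869691]
```

View pics/e_side.png

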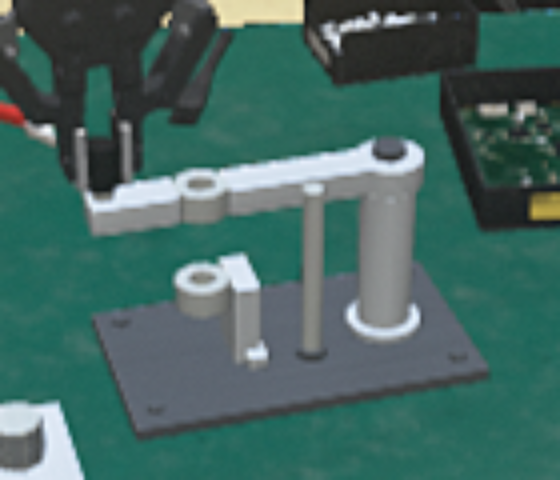

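View pics/e_wrist.png

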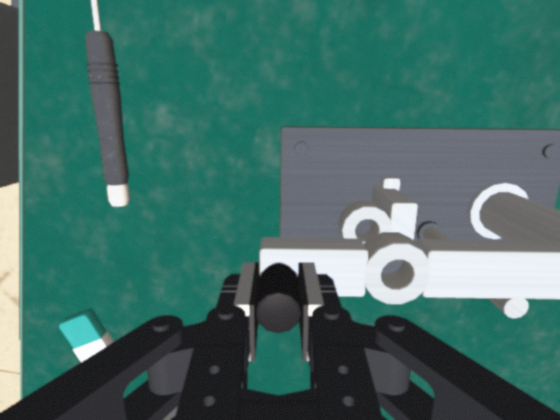

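>>> jog_arm --travel '[[0,0,0],[0,0,0],[0,0,0],[0,0,2],[0,0,4],[0,0,4],[-0.4,-4.3,0],[-0.4,-4.3,0],[-0.4,-4.3,0],[-0.4,-4.3,0],[-0.4,-4.3,0],[-0.4,-4.3,0],[-0.4,-4.3,0],[0,0,0]]' --turn '[[0,0,0],[0,0,0],[0,0,0],[0,0,0],[0,0,0],[0,0,0],[0,0,0],[0,0,0],[0,0,0],[0,0,0],[0,0,0],[0,0,0],[0,0,0],[0,0,0]]' --grip '[8.5,8.5,8.5,8.5,8.5,8.5,8.5,8.5,8.5,8.5,8.5,8.5,8.5,8.5]'

```text
time: 7.18
tool_pos: [0.4558, -0.3146, 0.2333]
ee_rot: [0.001, 0.995, 0.096, -0.0]
contact_force: [0.1, 1.0, 0.1]
finger_gap: 0.995
```

```bash
python3 - <<'E'
from plant import env
import cv2,pickle
from h import *
s=env.read_state();print(s["time"],s["tool_pos"],s["ee_rot"],s["contact_force"])
P={}
for n in ["scene","side","wrist"]:
    c=env.capture(n);I=c["image"];P[n]=c
    if n=="scene": I=cv2.resize(I[200:330,130:290],None,fx=4,fy=4)
    if n=="side": I=cv2.resize(I[130:250,220:360],None,fx=4,fy=4)
    cv2.imwrite(f"pics/f_{n}.png",I)
pickle.dump(P,open("f.pkl","wb"))
print(proj(P["wrist"],[[.4536,-.3076,.165],[.4385,-.2287,.147]]))
E
```

```text
7.175 [ 0.45575131 -0.31463696  0.23328444] [ 1.17523568e-03  9.95366818e-01  9.61420175e-02 -4.78755506e-04] [0.06225432 0.95721282 0.13365461]
[[272.83633634 226.80705853]
 [274.12622744  89.89825273]]
```

View pics/f_wrist.png

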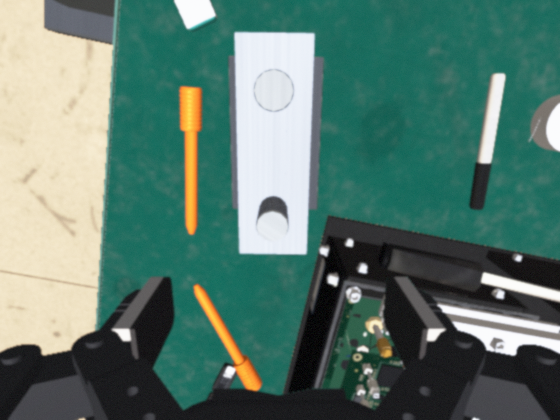

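View pics/f_side.png

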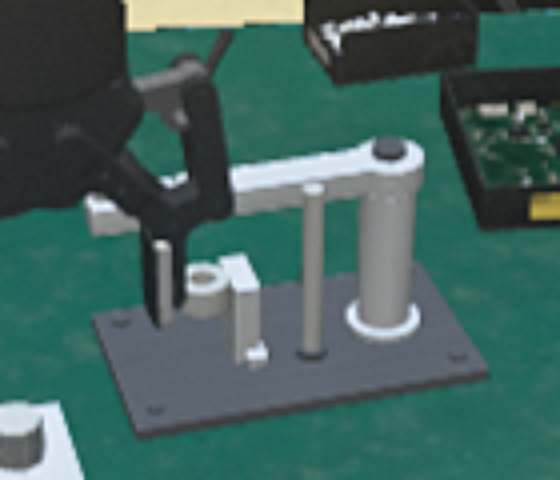

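View pics/f_scene.png

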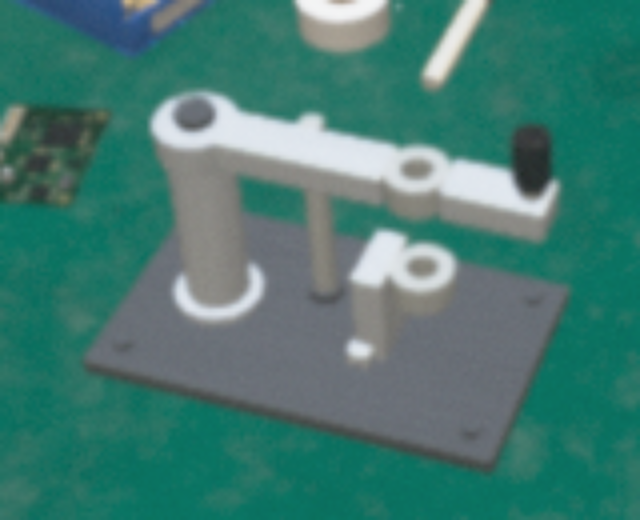

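```bash
python3 - <<'E'
import pickle,cv2
from h import *
P=pickle.load(open("f.pkl","rb"));w=P["wrist"];A=pickle.load(open("a.pkl","rb"))
for p in [(190,88),(191,232),(198,288),(253,388)]:
  print(p,back(w,p,.01).round(3))
  print('   side,scene',proj(A["side"],back(w,p,.01)).round(0),proj(A["scene"],back(w,p,.01)).round(0))
print(proj(w,[[.404,-.391,.149],[.452,-.411,.149],[.404,-.391,.0],[.452,-.411,.0]]).round(0))
cv2.imwrite("pics/g.png",cv2.resize(w["image"][40:270,210:350],None,fx=2.6*1,fy=2.6))
cv2.imwrite("pics/g2.png",P["side"]["image"])
print(back(w,(274,224),.165), back(w,(274,90),.147))
E
```

```text
(190, 88) [ 0.357 -0.239  0.01 ]
   side,scene [[186. 296.]] [[365. 242.]]
(191, 232) [ 0.377 -0.384  0.01 ]
   side,scene [[192. 356.]] [[378. 204.]]
(198, 288) [ 0.393 -0.449  0.01 ]
   side,scene [[199. 389.]] [[380. 188.]]
(253, 388) [ 0.479 -0.572  0.01 ]
   side,scene [[257. 462.]] [[365. 157.]]
[[182. 315.]
 [244. 349.]
 [216. 240.]
 [256. 264.]]
[ 0.4539461  -0.30567235  0.165     ] [ 0.43843727 -0.22877149  0.147     ]
```

View pics/g.png

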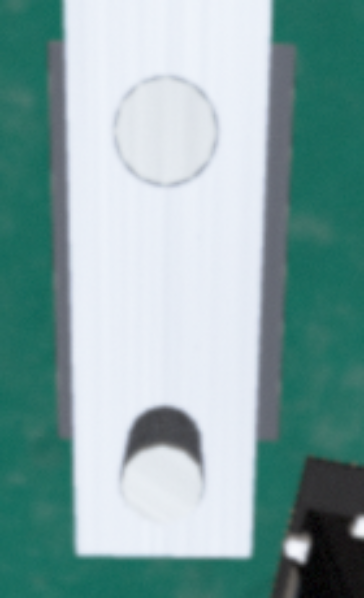

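View pics/g2.png

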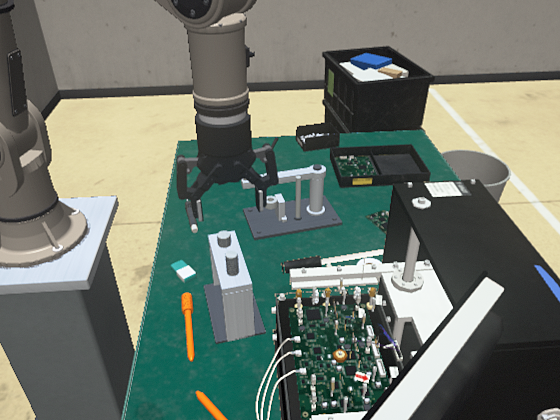

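```bash
python3 - <<'E'
import pickle,cv2
from h import *
P=pickle.load(open("f.pkl","rb"));w=P["wrist"]
print(tri([(w,np.array([328,218])),(P["side"],np.array([277,290]))]))
for z in (0,.05,.1,.15): print(z,back(w,(328,218),z).round(3))
E
```

```text
(array([ 0.50725717, -0.31853389,  0.08173081]), array([  5.53678514,   0.61945195, -10.87190979,   3.08723145]))
0 [ 0.519 -0.342  0.   ]
0.05 [ 0.509 -0.328  0.05 ]
0.1 [ 0.499 -0.314  0.1  ]
0.15 [ 0.489 -0.3    0.15 ]
```

>>> jog_arm --travel '[[-0.25,0.7,0],[0,0,-1.5],[0,0,0],[0,0,0]]' --turn '[[0,0,0],[0,0,0],[0,0,0],[0,0,0]]' --grip '[4.5,4.5,4.5,4.5]' --squeeze 80

```text
time: 7.82
tool_pos: [0.455, -0.3029, 0.2181]
ee_rot: [-0.0, 0.995, 0.1, -0.0]
contact_force: [0.7, 0.7, -0.3]
finger_gap: 0.528
```

>>> jog_arm --travel '[[-0.17,-0.46,0],[0,0,0],[0,0,0]]' --turn '[[0,0,0],[0,0,0],[0,0,0]]' --grip '[4.5,4.5,4.5]'

```text
time: 8.2
tool_pos: [0.4533, -0.3079, 0.2185]
ee_rot: [0.0, 0.995, 0.1, 0.0]
contact_force: [-0.4, -0.1, 0.5]
finger_gap: 0.527
```

```bash
python3 - <<'E'
from plant import env
import cv2,pickle
from h import *
s=env.read_state();print(s["time"],s["tool_pos"],s["finger_gap"])
c=env.capture("wrist");cv2.imwrite("pics/h.png",c["image"]);pickle.dump(c,open("hh.pkl","wb"))
print(proj(c,[[.4533,-.3075,.165]]))
# grasp axis projection at head top
R=np.asarray(c["R"]); 
print(proj(c,[[s["tool_pos"][0],s["tool_pos"][1],.165]]))
d=env.capture("side");cv2.imwrite("pics/h2.png",cv2.resize(d["image"][200:420,130:330],None,fx=2.7,fy=2.7))
E
```

```text
8.2 [ 0.45334336 -0.3078822   0.21847757] 0.5267784146020615
[[278.072779   239.56194405]]
[[278.01479317 240.18091091]]
```

View pics/h.png

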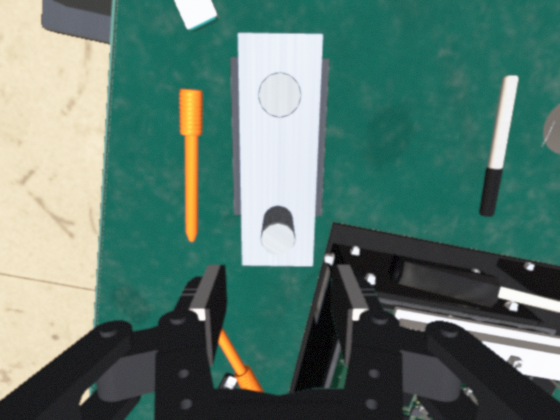

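View pics/h2.png

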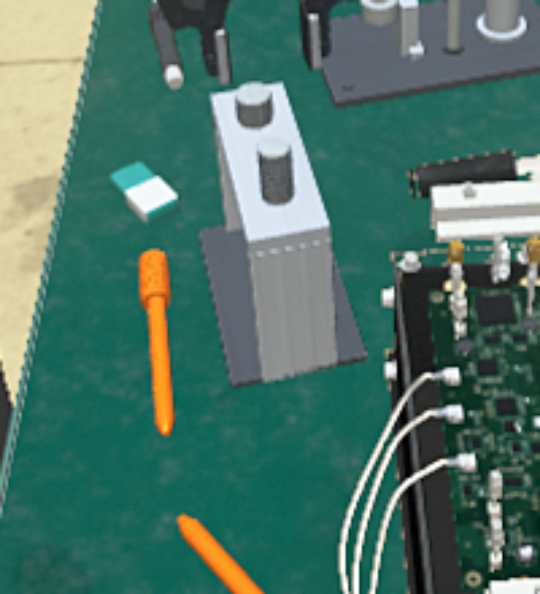

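>>> jog_arm --travel '[[0,0,-2.5],[0,0,-2.5],[0,0,-2.5],[0,0,-1.2],[0,0,0],[0,0,0],[0,0,0],[0,0,0],[0,0,0],[0,0,0],[0,0,0]]' --turn '[[0,0,0],[0,0,0],[0,0,0],[0,0,0],[0,0,0],[0,0,0],[0,0,0],[0,0,0],[0,0,0],[0,0,0],[0,0,0]]' --grip '[4.5,4.5,4.5,4.5,4.5,1,1,1,1,1,1]' --squeeze 80

```text
time: 9.68
tool_pos: [0.4539, -0.3083, 0.1327]
ee_rot: [0.001, 0.995, 0.1, 0.001]
contact_force: [-1.1, 1.0, 5.5]
finger_gap: 0.211
```

>>> jog_arm --travel '[[0,0,1],[0,0,2],[0,0,2.5],[0,0,2.5],[0,0,2.5],[0,0,2.5],[0,0,2.5],[0,0,2],[0,0,0],[0,0,0]]' --turn '[[0,0,0],[0,0,0],[0,0,0],[0,0,0],[0,0,0],[0,0,0],[0,0,0],[0,0,0],[0,0,0],[0,0,0]]' --grip '[1,1,1,1,1,1,1,1,1,1]'

```text
time: 10.92
tool_pos: [0.4527, -0.3072, 0.3053]
ee_rot: [-0.001, 0.995, 0.1, -0.001]
contact_force: [-0.1, 0.3, -3.3]
finger_gap: 0.208
```

```bash
python3 - <<'E'
from plant import env
import cv2,pickle
s=env.read_state();print(s["time"],s["tool_pos"],s["finger_gap"],s["contact_force"])
P={}
for n in ["wrist","side","scene"]:
  c=env.capture(n);P[n]=c;cv2.imwrite(f"pics/i_{n}.png",c["image"])
pickle.dump(P,open("i.pkl","wb"))
E
```

```text
10.925 [ 0.45274497 -0.30723243  0.30528377] 0.20801764708834491 [-0.09669038  0.25775507 -3.3165223 ]
```

View pics/i_wrist.png

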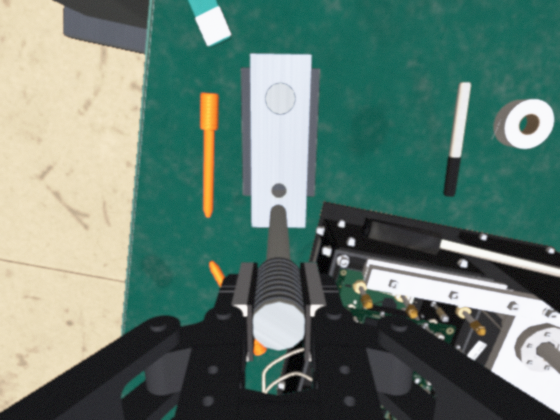

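View pics/i_side.png

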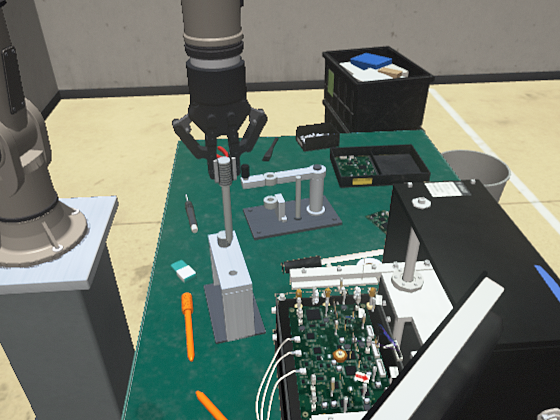

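View pics/i_scene.png

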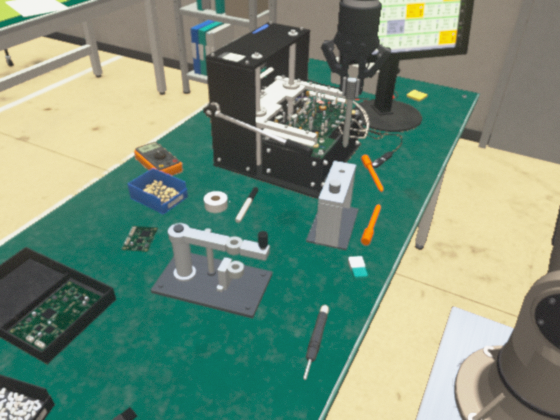

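>>> jog_arm --travel '[[0.5,2,0],[1,3.9,0],[1.1,3.9,0],[1.1,3.9,0],[1.1,3.9,0],[1.1,3.9,0],[1.1,3.9,0],[0.8,3.5,0],[0.5,2.5,0],[0,0,0],[0,0,0],[0,0,0]]' --turn '[[0,0,0],[0,0,0],[0,0,0],[0,0,0],[0,0,0],[0,0,0],[0,0,0],[0,0,0],[0,0,0],[0,0,0],[0,0,0],[0,0,0]]' --grip '[1,1,1,1,1,1,1,1,1,1,1,1]'

```text
time: 12.58
tool_pos: [0.5361, 0.0046, 0.3062]
ee_rot: [0.0, 0.995, 0.099, -0.0]
contact_force: [0.1, -0.3, -2.2]
finger_gap: 0.21
```

>>> jog_arm --travel '[[0,0,-2],[0,0,-2],[0,0,0],[0,0,0]]' --turn '[[0,0,0],[0,0,0],[0,0,0],[0,0,0]]' --grip '[1,1,1,1]'

```text
time: 13.08
tool_pos: [0.5368, 0.0057, 0.2672]
ee_rot: [0.0, 0.995, 0.099, 0.001]
contact_force: [0.2, -0.1, -2.2]
finger_gap: 0.214
```

```bash
cat > look.py <<'E'
import sys
from plant import env
import cv2,pickle
import numpy as np
k=sys.argv[1]
s=env.read_state();print(s["time"],s["tool_pos"],s["ee_rot"],s["finger_gap"],s["contact_force"])
P={"state":s}
for n in ["wrist","side","scene"]:
  P[n]=env.capture(n)
pickle.dump(P,open(k+".pkl","wb"))
f=4
a=cv2.resize(P["side"]["image"][70:220,215:315],None,fx=f,fy=f,interpolation=cv2.INTER_CUBIC)
b=cv2.resize(P["scene"]["image"][150:300,190:290],None,fx=f,fy=f,interpolation=cv2.INTER_CUBIC)
cv2.imwrite(f"pics/{k}_ss.png",np.hstack([a,b]))
c=cv2.resize(P["wrist"]["image"][130:370,150:430],None,fx=2.5,fy=2.5,interpolation=cv2.INTER_CUBIC)
cv2.imwrite(f"pics/{k}_w.png",c)
E
python3 look.py j
```

```text
13.075 [0.53678594 0.00572567 0.26720763] [8.11418273e-05 9.95053293e-01 9.93400334e-02 7.04313354e-04] 0.2141381342257327 [ 0.17055335 -0.09107791 -2.20629072]
```

View pics/j_ss.png

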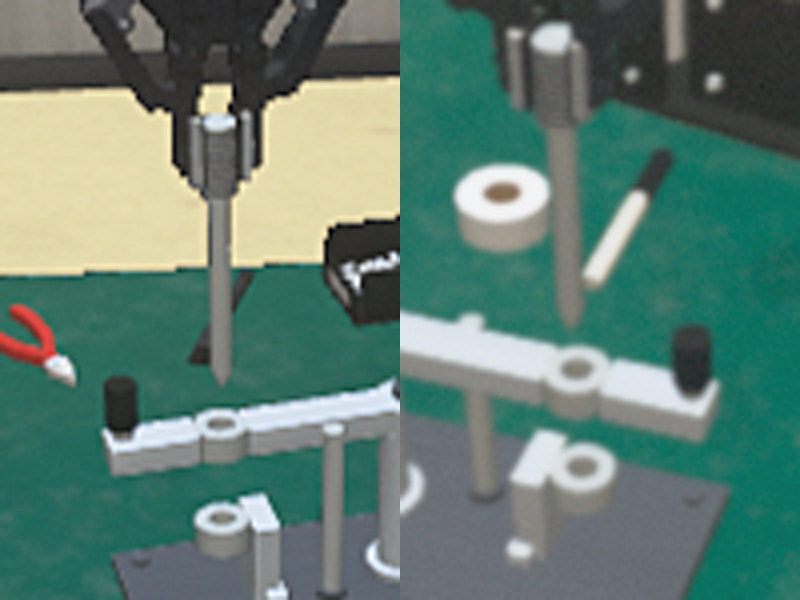

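View pics/j_w.png

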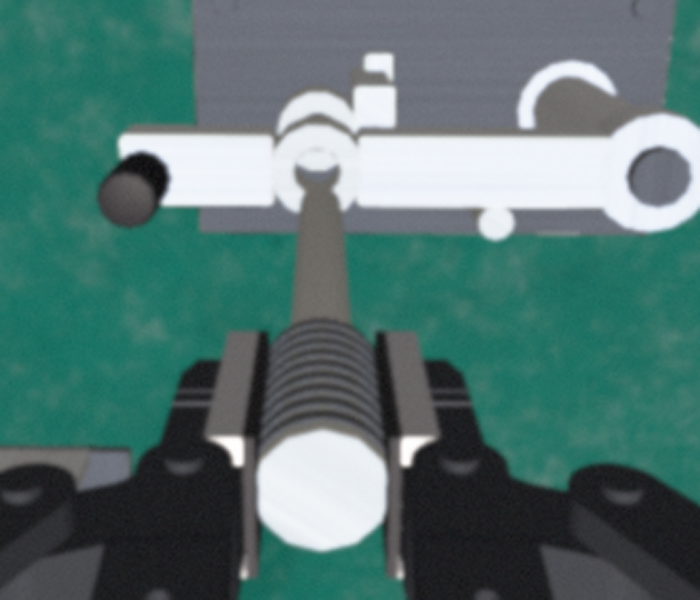

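```bash
cat > m.py <<'E'
import sys,pickle
from h import *
def run(k,side,scene,wrist):
    P=pickle.load(open(k+".pkl","rb"))
    un=lambda p,f,o:(np.array(p)+.5)/f-.5+np.array(o)
    for n in side:
        o=[(P["side"],un(side[n],4,(215,70))),(P["scene"],un(scene[n],4,(190,150)))]
        x,r=tri(o);print(n,"2cam",x.round(4),r.round(1))
        if n in wrist:
            o.append((P["wrist"],un(wrist[n],2.5,(150,130)))); x,r=tri(o);print(n,"3cam",x.round(4),r.round(1))
        z={"ub":.125,"lb":.063,"tip":P["state"]["tool_pos"][2]-.1177}.get(n)
        if z: print("   at z",[back(c,p,z).round(4)[:2] for c,p in o])
E
python3 - <<'E'
from m import run
run("j",dict(tip=(222,384),ub=(222,424),lb=(221,519),sh=(220,198)),dict(tip=(171,327),ub=(177,369),lb=(185,467),sh=(164,127)),dict(tip=(317,185),ub=(316,168)))
E
```

```text
tip 2cam [0.5364 0.0077 0.1481] [ 0. -0.  0.  0.]
tip 3cam [0.5353 0.0092 0.1483] [-0.6 -0.4  0.1  0.6  0.3  0.3]
   at z [array([0.5363, 0.0052]), array([0.5355, 0.0091]), array([0.535 , 0.0096])]
ub 2cam [0.5354 0.0069 0.1231] [-0.2  0.1 -0.2 -0.1]
ub 3cam [0.5349 0.0079 0.1232] [-0.4 -0.1 -0.3  0.3  0.1  0.2]
   at z [array([0.5357, 0.0041]), array([0.5338, 0.0087]), array([0.5348, 0.0085])]
lb 2cam [0.5339 0.0063 0.0612] [-0.1  0.  -0.1 -0. ]
   at z [array([0.5339, 0.0037]), array([0.5327, 0.0078])]
sh 2cam [0.536  0.007  0.2565] [-0.7  0.4 -0.5 -0.3]
```

>>> jog_arm --travel '[[-0.1,-0.1,0],[0,0,-1],[0,0,-1],[0,0,0],[0,0,0]]' --turn '[[0,0,0],[0,0,0],[0,0,0],[0,0,0],[0,0,0]]' --grip '[1,1,1,1,1]'

```text
time: 13.85
tool_pos: [0.5354, 0.0054, 0.2462]
ee_rot: [-0.0, 0.995, 0.1, -0.0]
contact_force: [-0.3, -0.7, -1.4]
finger_gap: 0.215
```

```bash
python3 look.py k
```

```text
13.85 [0.53535977 0.00535508 0.2462125 ] [-4.64332141e-06  9.94998147e-01  9.98933761e-02 -3.67941397e-05] 0.2152403849385293 [-0.29275954 -0.72181335 -1.3918839 ]
```

View pics/k_ss.png

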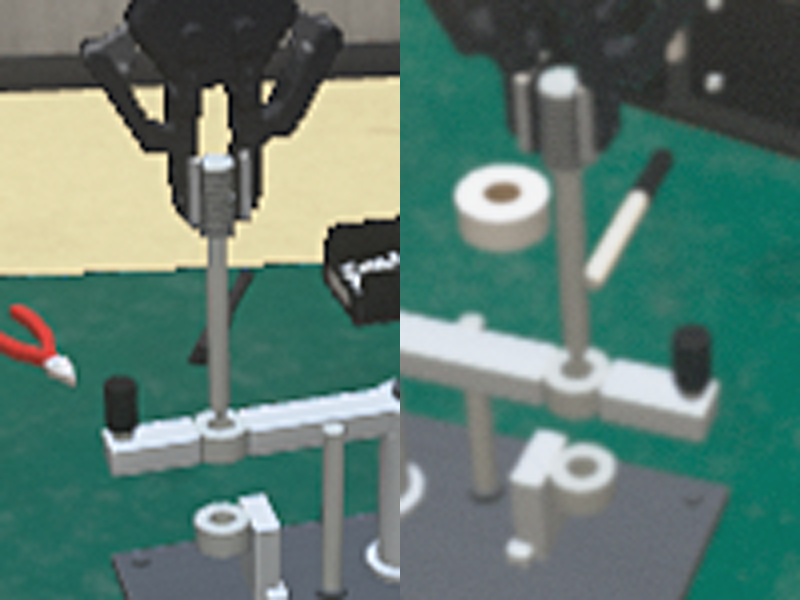

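View pics/k_w.png

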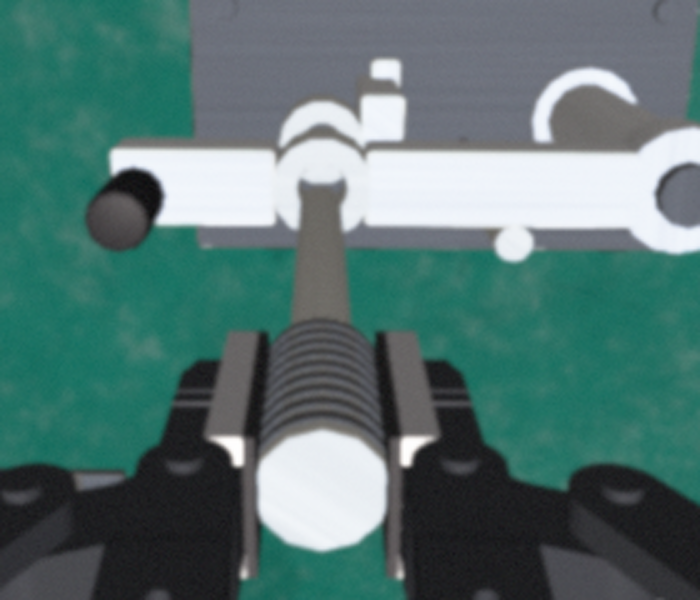

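>>> jog_arm --travel '[[0.05,0,-0.8],[0,0,-0.6],[0,0,0],[0,0,0]]' --turn '[[0,0,0],[0,0,0],[0,0,0],[0,0,0]]' --grip '[1,1,1,1]'

```text
time: 14.5
tool_pos: [0.5359, 0.0053, 0.2323]
ee_rot: [0.0, 0.995, 0.1, 0.0]
contact_force: [-0.5, 0.4, -2.1]
finger_gap: 0.207
```

>>> jog_arm --travel '[[0,0,-0.6],[0,0,-0.6],[0,0,0],[0,0,0]]' --turn '[[0,0,0],[0,0,0],[0,0,0],[0,0,0]]' --grip '[1,1,1,1]'

```text
time: 15.0
tool_pos: [0.5359, 0.0053, 0.2203]
ee_rot: [0.0, 0.995, 0.1, 0.0]
contact_force: [0.7, 0.5, -1.9]
finger_gap: 0.216
```

```bash
python3 look.py l
```

```text
15.0 [0.53586185 0.00531415 0.22031191] [6.29053985e-06 9.95001374e-01 9.98612246e-02 4.52887378e-05] 0.21613064217886913 [ 0.65416423  0.51853006 -1.90465702]
```

View pics/l_ss.png

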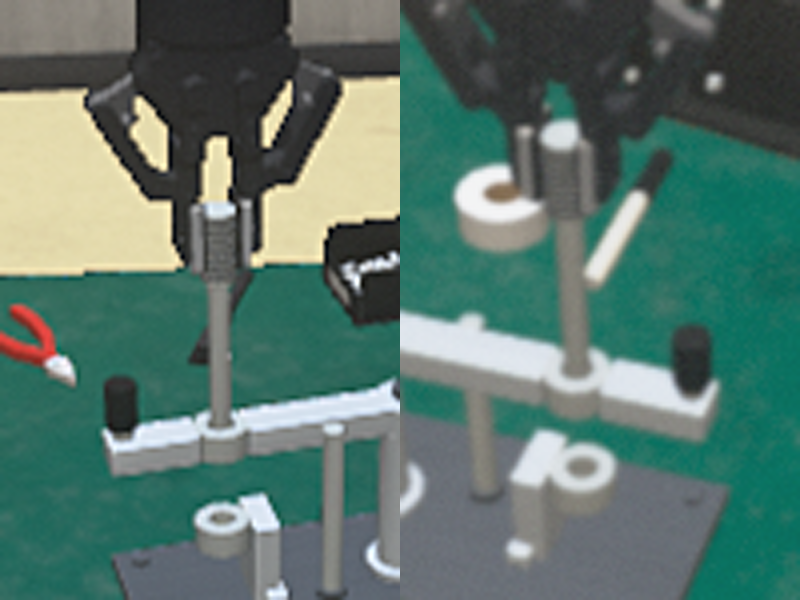

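View pics/l_w.png

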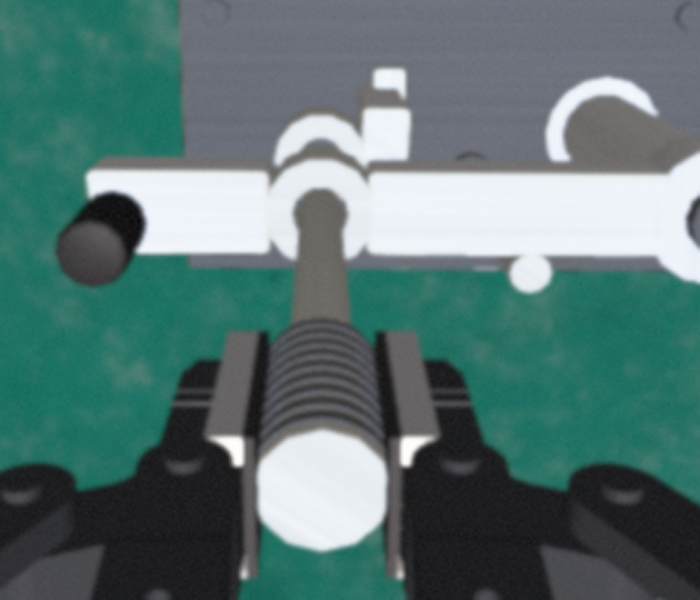

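>>> jog_arm --travel '[[0,0,-1],[0,0,-1],[0,0,-1],[0,0,0],[0,0,0]]' --turn '[[0,0,0],[0,0,0],[0,0,0],[0,0,0],[0,0,0]]' --grip '[1,1,1,1,1]'

```text
time: 15.78
tool_pos: [0.536, 0.0053, 0.1904]
ee_rot: [0.0, 0.995, 0.1, 0.0]
contact_force: [0.4, 0.8, -1.5]
finger_gap: 0.21
```

>>> jog_arm --travel '[[0,0,-0.5],[0,0,-0.5],[0,0,0],[0,0,0]]' --turn '[[0,0,0],[0,0,0],[0,0,0],[0,0,0]]' --grip '[1,1,1,1]'

```text
time: 16.27
tool_pos: [0.5359, 0.0053, 0.1804]
ee_rot: [0.0, 0.995, 0.1, 0.0]
contact_force: [-0.8, -0.1, -2.4]
finger_gap: 0.21
```

```bash
python3 look.py n
```

```text
16.275 [0.5358841  0.00530401 0.18035077] [1.88617909e-05 9.95001243e-01 9.98624931e-02 9.50090256e-05] 0.2098659493037774 [-0.75565149 -0.05931701 -2.43182251]
```

View pics/n_ss.png

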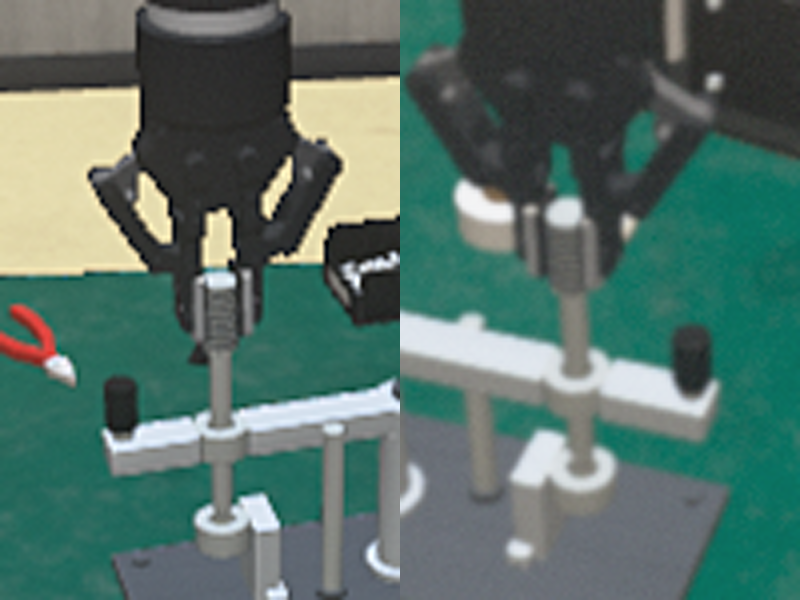

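>>> jog_arm --travel '[[0,0,-0.5],[0,0,-0.5],[0,0,0],[0,0,0]]' --turn '[[0,0,0],[0,0,0],[0,0,0],[0,0,0]]' --grip '[1,1,1,1]'

```text
time: 16.92
tool_pos: [0.5358, 0.0053, 0.1703]
ee_rot: [-0.0, 0.995, 0.1, 0.0]
contact_force: [-0.5, 0.2, -2.6]
finger_gap: 0.206
```

>>> jog_arm --travel '[[0,0,-0.6],[0,0,-0.6],[0,0,-0.6],[0,0,0],[0,0,0],[0,0,0]]' --turn '[[0,0,0],[0,0,0],[0,0,0],[0,0,0],[0,0,0],[0,0,0]]' --grip '[1,1,1,1,1,1]'

```text
time: 17.68
tool_pos: [0.536, 0.0054, 0.1526]
ee_rot: [0.0, 0.995, 0.1, 0.0]
contact_force: [-0.6, 0.2, -1.5]
finger_gap: 0.213
```

```bash
python3 look.py o; python3 - <<'E'
import pickle,cv2
P=pickle.load(open("o.pkl","rb"));cv2.imwrite("pics/o_full.png",P["side"]["image"])
E
```

```text
17.675 [0.5360335  0.00535386 0.15257916] [2.52584170e-07 9.95001173e-01 9.98627733e-02 3.04275718e-04] 0.21255388149456073 [-0.56013185  0.15084259 -1.501652  ]
```

View pics/o_ss.png

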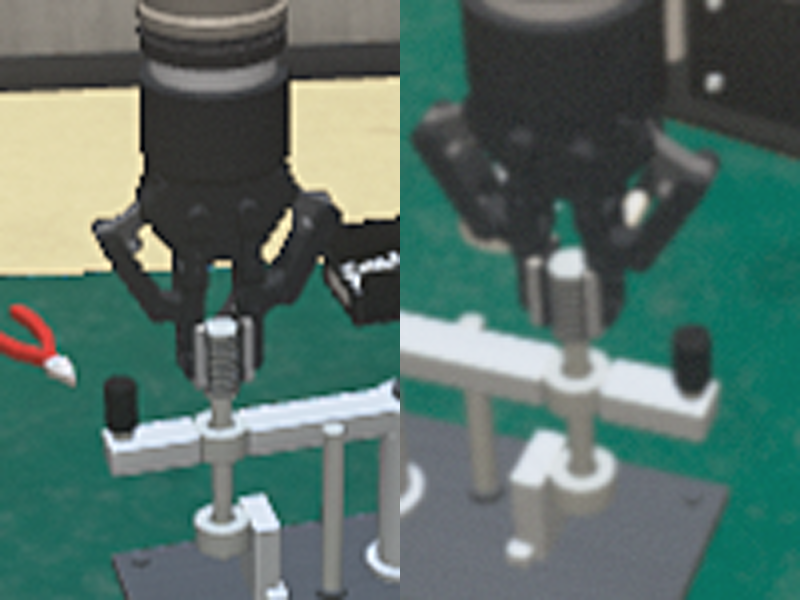

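View pics/o_w.png

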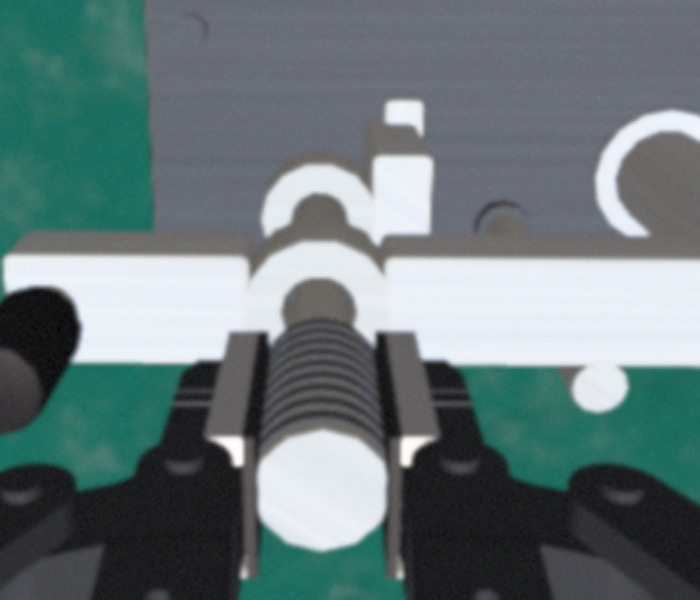

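View pics/o_full.png

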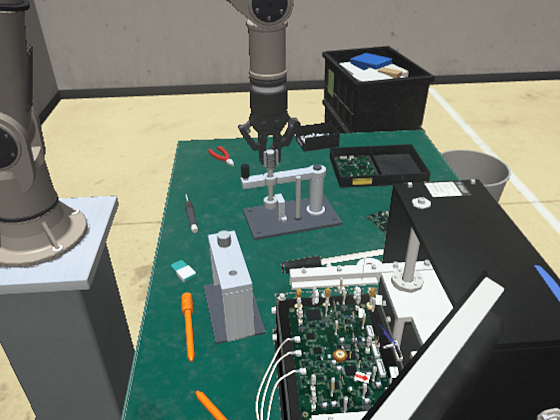

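```bash
python3 - <<'E'
from m import run
run("o",dict(top=(217,326),ub=(222,424)),dict(top=(166,262),ub=(177,369)),{})
E
```

```text
top 2cam [0.536  0.0078 0.1845] [ 0.7 -0.4  0.6  0.4]
ub 2cam [0.5354 0.0069 0.1231] [-0.2  0.1 -0.2 -0.1]
   at z [array([0.5357, 0.0041]), array([0.5338, 0.0087])]
```

>>> jog_arm --travel '[[0,0,-0.3],[0,0,0],[0,0,0],[0,0,0],[0,0,0]]' --turn '[[0,0,0],[0,0,0],[0,0,0],[0,0,0],[0,0,0]]' --grip '[1,1,1,1,1]'

```text
time: 18.45
tool_pos: [0.5359, 0.0053, 0.1494]
ee_rot: [0.0, 0.995, 0.1, 0.0]
contact_force: [-0.6, 0.2, -2.0]
finger_gap: 0.209
```

```bash
python3 - <<'E'
from plant import env
print(env.hand_in()); print(env.read_state()["tool_pos"])
E
```

```text
the job is handed in; nothing more can be done
None
the job is handed in; nothing more can be done
```

The job is handed in at about 18.5 s, with the long pin held upright through both bushings. I swung the arm round by its knob until it stopped against the post. There the position stayed put while the side force rose to about 10 N. I then took the long pin from the rack by its head and passed it through both bushings.

**Last checks:**
- **Pin height:** from the grasp height, the tip is at about 32 mm, which is 13 mm below the lower bushing. The head's underside is at about 142 mm, 17 mm above the arm. Just before a final 3 mm lowering, the cameras put the head top within 1 mm of the value worked out from the grasp height.
- **Forces:** about 2 N vertical, close to the pin's own weight, and under 1 N sideways, so the head is not resting on the arm.
- **Arm and short pin:** the images show the arm still against the stop post and the short pin still in the rack.

**Not as expected:**
- **Orange pins:** the two orange look-alikes stood upright on their tips at first and were lying on the bench by 7 s. I don't know why they fell. I never moved the gripper down to them, and they were still on the bench in my last pictures.
- **Camera estimates:** two-camera estimates of the upper and lower bushing centres differed by about 1.5 mm. That is within calibration, and the pin passed through without contact force.
- **Tip not seen:** no camera view showed the tip below the lower bushing, so its height is calculated.

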